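Seat the tapered specimen holder in the tilting stage and rock it

TASK

On the microscopy bench, take the holder with the thicker, taller grip post out of the rack and set its cone into the tapered cup of the tilting stage. The cup stands proud in its sleeve: press the holder straight down until cup and holder stop dead, and hold a firm push of about 15 N there for half a second, never forcing or wedging it with more than 40 N. Then push its post gently sideways to rock it about ten degrees to one side to see that the stage swings freely, let it come back level by itself with the holder fully home, and do not disturb the things standing around.

Things in the scene. Friction and masses are not known exactly. Their poses are not given: they have to be found in the camera images.
- chuck: The holder to seat: plain metal, 0.19 to 0.31 kg, round. Origin: centre of its foot, z up its axis. From the foot up: cone 23.8 mm diameter growing to 39 mm at 28 mm height; flange 52 mm diameter from 28 to 34 mm; round grip post 22 mm diameter from 34 to 76 mm (top), to be gripped anywhere. Starts upright in a tube of the rack, hanging by its flange.
- shoulder (a point): Centre of the underside of that holder's flange, on its axis 28 mm above the foot; axes as the holder's.
- stage: Tilting stage, fixed. Origin: centre of the underside of its grey 130 x 136 x 12 mm base plate. Two dark yoke pillars, tops 70 mm above the bench, at its y = +58 and -58 mm carry the rocker, a square aluminium frame (86 x 96 mm, top 62 mm above the bench when level) that holds the dark steel tapered cup.
- pivot (a point): On the rocker's hinge axis, which runs parallel to the stage's y, 55 mm above the bench, straight below the cup's mouth. The frame tilts with the rocker (y = hinge axis).
- rim (a point): Centre of the cup's mouth, on the cup; z is the cup's axis. The rim is 53 mm outside, 41 mm inside diameter; the 31 mm deep cavity tapers like the holder's cone (about 0.7 mm clearance when home). The holder's flange underside lies flat on the rim when home: point shoulder then coincides with this point. It starts 77 to 91 mm above the bench.
- sleeve_mid (a point): On the rocker, inside the aluminium sleeve (64 mm diameter) that carries the cup, 7 mm above the hinge axis. The cup slides straight down in the sleeve against about 4 N of friction for 2 to 10 mm, differently each time and not measured, until a solid stop; there the push rises steeply. It stays where it is pushed.
- rocker (a joint): Tilt of the rocker in rad, 0 = level, positive tips the top towards the stage's +x; stops at -0.35 and +0.35. A spring (1.2 N m/rad) returns it to level: roughly 4 N sideways at mid-post tips it 0.17 rad.
- rack: Fixed grey plastic rack, 76 x 170 x 8 mm plate, origin centre of its underside, with two upright tubes at its y = +46 and -46 mm (57 mm outside, 45 mm inside diameter, rims 44 mm above the bench). The wanted holder hangs in one tube, the slim spare in the other; which is which varies.
- spare: Bystander: slim spare holder with the same 52 mm flange but a thinner cone and a grip post only 14 mm diameter and 30 mm tall; origin at its foot. Too small for the cup; leave it in the rack.
- dropper_a: Bystander: white dropper bottle with red cap, 26 mm diameter, 55 mm tall, beside the rack; origin at its underside.
- dropper_b: Bystander: same kind of dropper bottle, beside the stage.
- dish: Bystander: shallow glass dish, 80 mm diameter, 14 mm tall, in front of the stage (robot side).
- bottle: Bystander: white bottle with blue cap, 64 mm diameter, 110 mm tall, beyond the work.
- jar: Bystander: small amber jar, 48 mm diameter, 50 mm tall, between rack and stage on the robot side.
Not all that is in view belongs to the job. What is shaped like the chuck but green is not meant. There is more than one size of the stage; the one meant has the size given above.

How it is judged:
On the way, in this order (a step that is already met when the one before it is completed fails the run):
1. the holder is home in the cup, flange within 1.5 mm of its rim, pressed down with 11 to 30 N (all contact forces on the cup added up) for 0.3 s (x of shoulder in the frame of rim between -0.003 and 0.003 m and y of shoulder in the frame of rim between -0.003 and 0.003 m and z of shoulder in the frame of rim between -0.003 and 0.0015 m and angle between the z axis of chuck and the z axis of rim, either way round below 0.05 rad and contact force between chuck and stage between 11 and 30 N), for 0.3 s.
2. with the holder still seated, the rocker is tilted more than 0.12 rad to one side (x of shoulder in the frame of rim between -0.003 and 0.003 m and y of shoulder in the frame of rim between -0.003 and 0.003 m and z of shoulder in the frame of rim below 0.004 m and (value of joint rocker above 0.12 rad or value of joint rocker below -0.12 rad)), for 0.1 s.
At the end, for the whole second after the job is handed in: the holder sits in the cup, let go and at rest: flange centre within 3 mm sideways of the rim centre and no more than 1.5 mm above it, axis within 0.05 rad of the cup's, rocker within 0.04 rad of level (x of shoulder in the frame of rim between -0.003 and 0.003 m and y of shoulder in the frame of rim between -0.003 and 0.003 m and z of shoulder in the frame of rim between -0.003 and 0.0015 m and angle between the z axis of chuck and the z axis of rim, either way round below 0.05 rad and value of joint rocker between -0.04 and 0.04 rad and linear speed of chuck below 0.02 m/s); the robot touches nothing.
It fails at once if the holder is pressed or wedged against the stage with more than 40 N (all contact forces added up) (contact force between chuck and stage above 40 N).
It fails at once if a bystander is moved by more than 30 mm (distance of any of dropper_a, dropper_b, dish, bottle, jar, spare from where it was at the start of the episode above 0.03 m).
It also fails if it takes over 58 s, if anything falls off the work surface, if the arm or the gripper's body presses on something with over 40 N, if the wrist force passes 120 N, or if a joint passes its speed limit or range.

ROBOT

A 7-joint arm with a two-finger parallel gripper is mounted at the origin on the work surface. World frame = base frame: x ahead of the robot, y to its left, z up, the work surface at z = 0. Lengths are in m, angles in rad, forces in N, time in s.
With the tool pointing down it reaches from about 0.35 to 0.9 m from the base axis. Payload 8.1 kg.
Tool frame: the origin (TCP) lies on the centre line of the jaws, within the pads' length; the fingertips stand 14 mm ahead of it and the grasp point (between the pads) lies 5 mm behind it; x points along the fingers, z is the direction in which the jaws open and shut, and the axes are right-handed (so a half turn about x gives the same grasp; the last joint's range is limited). The gripper opens to 85 mm and grips with 20 to 120 N. Pads are 22 mm wide; open, the fingers measure 114 mm over their backs; the gripper's body (76 mm by 85 mm) begins 54 mm behind the grasp point. The pads swing forward as they close: fully open they stand 13 mm farther back than shut.
Start: joints at [-1.254, 0.434, 0.025, 1.573, -0.012, 1.134, -0.075], TCP at [0.255, 0.571, 0.245] pointing down, gripper open.
Joint ranges: [-2.62, 2.62], [-0.44, 2.09], [-1.27, 1.32], [0.08, 2.57], [-1.32, 4.46], [0.12, 2], [-2.74, 2.74]. Speed limits (rad/s): [2.22, 2.22, 3.01, 3.01, 3.14, 3.14, 3.14].

INTERFACE

Orientations are given as a rotation vector (axis times angle).
In Python, from plant import bot, imaging gives the robot as it stands.
- The arm moves only by the tool drive_tool, never from a script. Its argument "commands" is a list of rows, each a list of 7 numbers: the shift along the tool's x, y, z in mm, then the turn, a rotation vector about the tool's x, y, z in rad, then the closure, from 0 (fully open) to 1 (shut). In form: [[x, y, z, rx, ry, rz, hand], ...]. A call has 1 to 8 rows; each row is the pose to reach, as a shift and turn from the pose commanded when the call began, along the tool's axes at that moment; what a row does not reach only later rows make up. A row lasts 1/8 s, in which the tool goes at most 62.5 mm and 10.7 degrees, less where a joint would pass 70% of its speed; a pose out of reach is approached as far as the arm can. A call with a gripper value outside its range is refused whole. The fingers move at their own pace and stop on an object; "newtons" is the grip in N (left out, the last holds). Time passes only in rows, so rows that repeat a pose let the fingers close. It gives the time, the measured TCP pose, the force and the opening at its end, in the units of the state.
- bot.sense(): the state, without advancing time (a new reading comes with each control period).
- imaging.read_camera(name): name is "scene" or "top"; returns a dict with "image" (420x560x3 uint8, blue, green, red), "depth" (420x560 float32, m along the optical axis (not along the pixel's ray), 0 where there is no reading), "intrinsics" (3x3 intrinsics, pixels), "world_from_camera" (4x4, takes a point from camera to world coordinates). Camera axes: x right, y down, z forward; pixel columns grow to the right and rows downward; lengths in m; the calibration is good to about 2 mm. A picture is of the moment at which its call begins.
- bot.job_done(): hands the job in, once; it reports no verdict.
The state is a dict: "time_s": time; "joint_positions": joint angles; "joint_velocities": joint speeds; "effort": joint torques, N m; "eef_pos": TCP position; "tcp_rot": TCP orientation; "wrist_force": force on the tool from outside, world axes, zero at the start; "wrist_torque": the same for the moment, N m; "width": opening from 0.0 (shut) to 1.0 (fully open).
Only numpy, scipy, OpenCV 4.12 (cv2) and the standard library are available. Lean on these libraries where they do the work, as an engineer would, in place of code of your own. Each camera call takes 0.05 s, during which the arm holds its last target.

## Working session

There is one attempt and no reset: what is moved stays moved. The work goes in short steps, Python scripts to look and compute and a tool call to move; the robot and the scene stay as the last step left them, time stands still between calls to the robot, and variables do not carry over. Pictures are saved under pics/ and viewed, and the job is handed in when it is done.

Besides the shell and the picture viewer there is one more tool, called after "Emit:" as a command line: name --pt "numbers of a row" for each row, then --argument value for the rest. drive_tool: Moves the arm, as the interface text tells. Its arguments: {"type":"object","properties":{"commands":{"type":"array","items":{"type":"array","items":{"type":"number"}}},"newtons":{"type":"number"}},"required":["commands"]}

```bash
ls; mkdir -p pics; python3 - <<'E'
from plant import bot, imaging
import cv2,numpy as np,pickle
for n in ["scene","top"]:
    r=imaging.read_camera(n); cv2.imwrite(f"pics/{n}0.png",r["image"]); pickle.dump(r,open(f"{n}0.pkl","wb"))
    print(n,r["intrinsics"].round(1).tolist(),r["world_from_camera"].round(3).tolist())
print(bot.sense())
E
```

```text
pics
scene [[397.1, 0.0, 272.3], [0.0, 397.1, 214.6], [0.0, 0.0, 1.0]] [[0.591, 0.501, -0.633, 1.057], [0.807, -0.38, 0.452, -0.348], [-0.014, -0.777, -0.629, 0.595], [0.0, 0.0, 0.0, 1.0]]
top [[396.5, 0.0, 275.5], [0.0, 396.5, 207.0], [0.0, 0.0, 1.0]] [[-0.012, -0.985, 0.173, 0.404], [-1.0, 0.012, -0.001, 0.032], [-0.001, -0.173, -0.985, 0.985], [0.0, 0.0, 0.0, 1.0]]
{'time_s': 0.1, 'joint_positions': array([-1.25364092,  0.43513953,  0.02497021,  1.5739681 , -0.01158201,
        1.13400212, -0.07508388]), 'joint_velocities': array([-2.09989941e-04, -1.05164716e-03,  5.67632875e-05, -2.04296083e-03,
       -1.18176068e-03,  9.99206832e-04, -8.44667675e-04]), 'effort': array([ 2.42539994e-03, -6.71753168e+01,  1.02792811e+00, -3.16902244e+01,
        1.57836423e-02,  7.07928251e-03, -4.74537273e-05]), 'eef_pos': array([0.25459026, 0.57034341, 0.24462766]), 'tcp_rot': array([-0.89550668,  1.38013552,  0.89409196]), 'wrist_force': array([ 0.1005359 , -0.77197949, -0.20073115]), 'wrist_torque': array([-0.04305673,  0.02062883,  0.03706744]), 'width': 1.0022065942732634}
```

View pics/scene0.png

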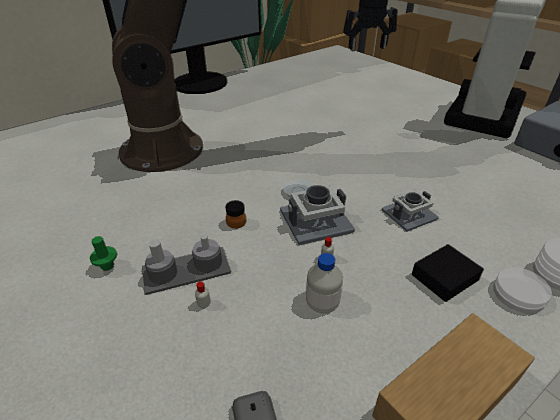

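View pics/top0.png

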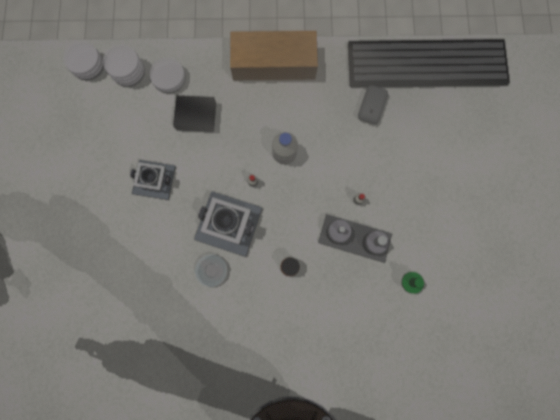

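Candidates:
- **Holders:** left rack tube at scene (155,250) / top (377,241), right rack tube at scene (206,243) / top (340,231), and the green lookalike at scene (100,250) / top (413,282).
- **Stages:** large at scene (317,205) / top (228,222), small at scene (411,207) / top (153,179).

The left-tube holder looks taller and thicker, so I'll check it in a close crop along with the measurements.

```bash
cat > h.py <<'E'
import cv2,numpy as np,pickle
def cloud(r):
    K=r["intrinsics"];T=r["world_from_camera"];d=r["depth"]
    v,u=np.mgrid[:d.shape[0],:d.shape[1]]
    P=np.stack([(u-K[0,2])/K[0,0]*d,(v-K[1,2])/K[1,1]*d,d],-1)
    W=P@T[:3,:3].T+T[:3,3]; W[d==0]=np.nan
    return W
def ray(r,u,v,z):
    K=r["intrinsics"];T=r["world_from_camera"]
    q=T[:3,:3]@np.array([(u-K[0,2])/K[0,0],(v-K[1,2])/K[1,1],1]); 
    return T[:3,3]+q*(z-T[2,3])/q[2]
E
python3 - <<'E'
from h import *
s=pickle.load(open("scene0.pkl","rb"));t=pickle.load(open("top0.pkl","rb"))
a=cv2.resize(s["image"][215:315,80:260],None,fx=4,fy=4,interpolation=cv2.INTER_CUBIC)
b=cv2.resize(t["image"][190:270,300:440],None,fx=5,fy=5,interpolation=cv2.INTER_CUBIC)
c=cv2.resize(s["image"][175:250,270:450],None,fx=4,fy=4,interpolation=cv2.INTER_CUBIC)
d=cv2.resize(t["image"][180:270,180:280],None,fx=6,fy=6,interpolation=cv2.INTER_CUBIC)
for n,i in zip("abcd",(a,b,c,d)): cv2.imwrite(f"pics/c_{n}.png",i)
W=cloud(t);Ws=cloud(s)
for n,(u,v) in dict(ta=(382,240),tb=(342,229),bench=(300,330),cuprim=(225,206)).items():
    print(n,W[v,u].round(4))
for n,(u,v) in dict(a=(155,243),b=(205,238)).items(): print(n,Ws[v,u].round(4))
# heights map windows
for name,(u0,u1,v0,v1) in dict(rackR=(362,398,225,260),rackL=(325,360,214,248),stage=(190,270,185,260)).items():
    z=W[v0:v1,u0:u1].reshape(-1,3); z=z[~np.isnan(z[:,2])]
    zm=z[:,2].max(); q=z[z[:,2]>zm-.008]; print(name,zm,len(q),q.mean(0).round(4),np.ptp(q,axis=0).round(4))
E
```

```text
ta [ 0.4824 -0.2082  0.0926]
tb [ 0.5097 -0.1211  0.0816]
bench [ 0.2777 -0.0244 -0.0004]
cuprim [0.5712 0.1506 0.0565]
a [ 0.4858 -0.2096  0.0915]
b [ 0.5183 -0.1233  0.0803]
rackR 0.09575431258995348 75 [ 0.4814 -0.2082  0.0919] [0.0204 0.0208 0.0075]
rackL 0.08482923052062885 29 [ 0.5092 -0.1202  0.0806] [0.0124 0.0118 0.0079]
stage 0.09006467320849998 153 [0.5351 0.1491 0.0847] [0.049  0.051  0.0078]
```

View pics/c_a.png

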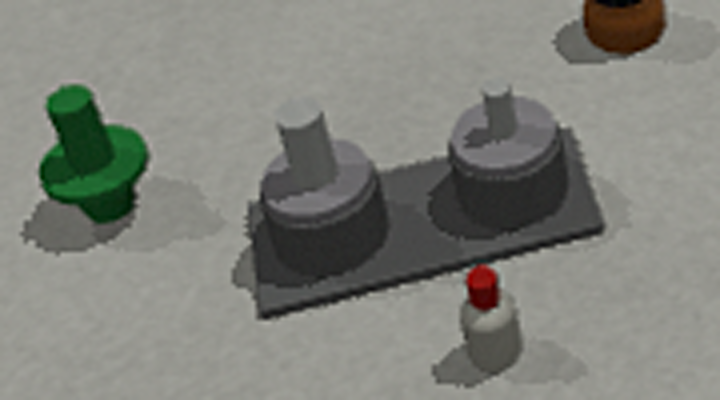

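View pics/c_b.png

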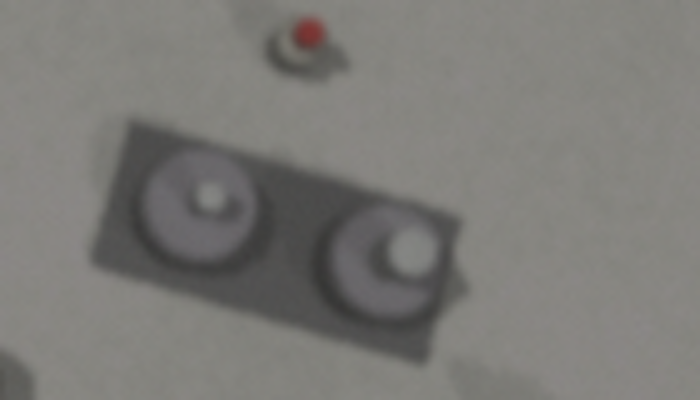

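View pics/c_c.png

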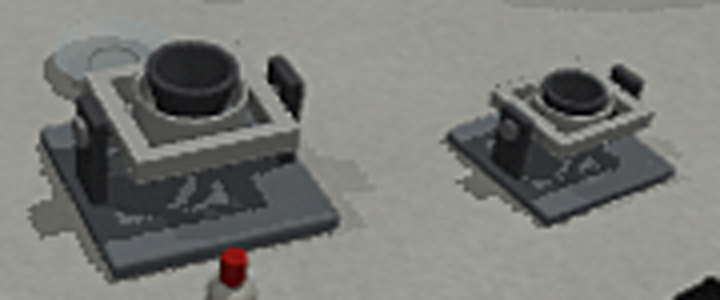

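View pics/c_d.png

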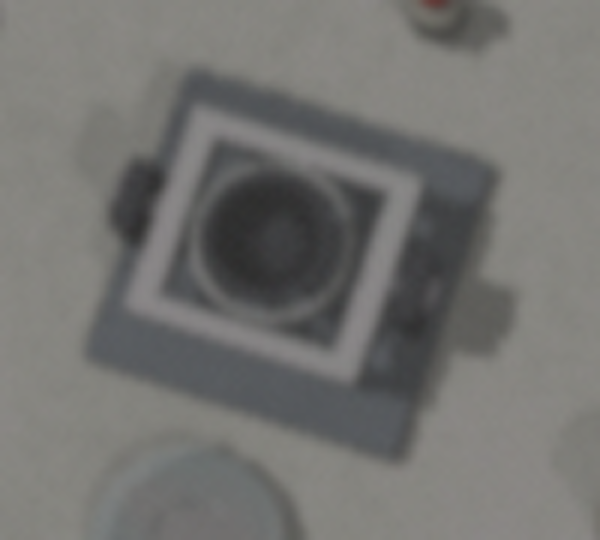

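The crops confirm it. The left-tube holder has the thick, tall post: its top is at 92 mm, matching 44+48, and it is 21 mm wide. The other post tops out at 80 mm, which makes it the spare. The large stage is at top (228,222). Next I'll measure the rim, hinge direction and tool axes more precisely.

```bash
python3 - <<'E'
from h import *
from scipy.optimize import least_squares
from scipy.spatial.transform import Rotation as R
from plant import bot
s=pickle.load(open("scene0.pkl","rb"));t=pickle.load(open("top0.pkl","rb"))
W={'top':cloud(t),'scene':cloud(s)}
def near(P,c,rad,z0,z1):
    P=P.reshape(-1,3); m=(np.hypot(P[:,0]-c[0],P[:,1]-c[1])<rad)&(P[:,2]>z0)&(P[:,2]<z1); return P[m]
for n in W:
    q=near(W[n],(.535,.149),.04,.072,.1); 
    print(n,'rim z hist',np.histogram(q[:,2],np.arange(.072,.1,.002)))
    zt=np.percentile(q[:,2],80); qq=q[abs(q[:,2]-zt)<.004]
    (x,y),r=cv2.minEnclosingCircle((qq[:,:2]*1000).astype(np.float32)); print(n,'rim circ',x,y,r,'z',np.median(qq[:,2]))
    q=near(W[n],(.4814,-.208),.02,.086,.1);(x,y),r=cv2.minEnclosingCircle((q[:,:2]*1000).astype(np.float32)); print(n,'post',x,y,r,np.median(q[:,2]),q.mean(0))
    q=near(W[n],(.4814,-.208),.04,.044,.054);(x,y),r=cv2.minEnclosingCircle((q[:,:2]*1000).astype(np.float32)); print(n,'flange',x,y,r,np.median(q[:,2]))
    q=near(W[n],(.535,.149),.1,.058,.0655); print('frame', cv2.minAreaRect((q[:,:2]*1000).astype(np.float32)),np.median(q[:,2]))
    q=near(W[n],(.535,.149),.12,.008,.016); print('base', cv2.minAreaRect((q[:,:2]*1000).astype(np.float32)))
    q=near(W[n],(.535,.149),.1,.066,.0735); q=q[np.hypot(q[:,0]-.535,q[:,1]-.149)>.045]; print('pillars',len(q),q.round(3).tolist()[::5])
S=bot.sense(); print(R.from_rotvec(S['tcp_rot']).as_matrix().round(4))
E
```

```text
top rim z hist (array([31, 12, 10, 19, 21, 56, 69, 27,  1,  1,  0,  0,  0,  0]), array([0.072, 0.074, 0.076, 0.078, 0.08 , 0.082, 0.084, 0.086, 0.088,
       0.09 , 0.092, 0.094, 0.096, 0.098, 0.1  ]))
top rim circ 535.6365966796875 149.0584716796875 25.728839874267578 z 0.08433328403847234
top post 481.7218933105469 -208.0809783935547 10.757906913757324 0.0917654141117008 [ 0.48130108 -0.20803091  0.09174781]
top flange 481.4214782714844 -208.2682342529297 27.9681396484375 0.04977690868099588
frame ((535.872314453125, 149.01416015625), (133.81126403808594, 86.10002136230469), 70.91608428955078) 0.061923504990796796
base ((533.317626953125, 149.65621948242188), (136.24478149414062, 231.4841766357422), 71.17151641845703)
pillars 110 [[0.567, 0.202, 0.072], [0.565, 0.203, 0.069], [0.562, 0.202, 0.071], [0.56, 0.203, 0.067], [0.558, 0.203, 0.07], [0.555, 0.205, 0.069], [0.553, 0.202, 0.072], [0.55, 0.202, 0.071], [0.548, 0.202, 0.07], [0.543, 0.212, 0.07], [0.541, 0.212, 0.069], [0.539, 0.205, 0.066], [0.528, 0.093, 0.069], [0.526, 0.09, 0.068], [0.523, 0.09, 0.071], [0.521, 0.09, 0.069
[... 720 characters left out ...]
89844), 70.62387084960938) 0.06185933879824013
base ((512.19287109375, 155.33106994628906), (135.9461669921875, 187.57574462890625), 71.31163024902344)
pillars 91 [[0.541, 0.204, 0.068], [0.543, 0.202, 0.067], [0.549, 0.199, 0.069], [0.549, 0.2, 0.066], [0.561, 0.203, 0.071], [0.562, 0.202, 0.07], [0.566, 0.198, 0.071], [0.568, 0.197, 0.07], [0.57, 0.195, 0.07], [0.505, 0.099, 0.069], [0.512, 0.096, 0.071], [0.512, 0.096, 0.069], [0.517, 0.094, 0.07], [0.523, 0.09, 0.072], [0.524, 0.089, 0.071], [0.526, 0.088, 0.07], [0.528, 0.086, 0.069], [0.529, 0.085, 0.068], [0.533, 0.087, 0.066]]
[[-4.000e-04 -9.132e-01  4.076e-01]
 [-1.300e-03  4.076e-01  9.132e-01]
 [-1.000e+00 -1.000e-04 -1.400e-03]]
```

The two views differ from each other by about 3 mm, but by the same amount at post and rim. So the displacement from post to rim is reliable, at (54, 357) mm. I'll use the means: post (0.483, -0.2095), rim (0.537, 0.1475, z 0.084), stage yaw about -19°. Jaws will open along stage x.

```bash
cat >> h.py <<'E'
from scipy.spatial.transform import Rotation as R
def plan(p,yaw=-19.):
    from plant import bot
    S=bot.sense(); T=R.from_rotvec(S['tcp_rot']); a=np.radians(yaw)
    z=np.array([np.cos(a),np.sin(a),0]);x=np.array([0,0,-1.]);y=np.cross(z,x)
    D=R.from_matrix(np.stack([x,y,z],1))
    print('t',S['time_s'],'pos',S['eef_pos'].round(4),'F',S['wrist_force'].round(2),'Tq',S['wrist_torque'].round(2),'w',round(S['width'],3),'j',S['joint_positions'].round(2))
    print('shift',(T.inv().apply(np.array(p)-S['eef_pos'])*1000).round(1),'turn',(T.inv()*D).as_rotvec().round(4))
E
python3 -c "
from h import *
plan((.483,-.2095,.16))"
```

```text
t 0.1 pos [0.2546 0.5703 0.2446] F [ 0.1  -0.77 -0.2 ] Tq [-0.04  0.02  0.04] w 1.002 j [-1.25  0.44  0.02  1.57 -0.01  1.13 -0.08]
shift [  85.5 -526.4 -618.9] turn [ 1.4826e+00 -1.0000e-03  1.1000e-03]
```

Emit:
drive_tool --pt "20 -40 -47 0.15 0 0 0" --pt "30 -80 -94 0.3 0 0 0" --pt "40 -120 -141 0.45 0 0 0" --pt "40 -160 -188 0.6 0 0 0" --pt "40 -200 -235 0.75 0 0 0" --pt "40 -240 -282 0.9 0 0 0" --pt "40 -280 -329 1.05 0 0 0" --pt "40 -320 -376 1.2 0 0 0" --newtons 80

```text
time_s: 1.1
eef_pos: [0.3938, 0.0951, 0.2054]
tcp_rot: [0.043, 1.57, -0.042]
wrist_force: [1.2, 0.7, 0.4]
width: 0.996
```

```bash
python3 -c "
from h import *
plan((.483,-.2095,.16))"
```

```text
t 1.1 pos [0.3938 0.0951 0.2054] F [1.19 0.69 0.42] Tq [ 0.01 -0.1   0.  ] w 0.996 j [-0.78  0.11  0.46  2.15 -0.06  0.89 -0.34]
shift [  45.3 -299.4  105.4] turn [ 0.2779  0.0003 -0.0006]
```

Emit:
drive_tool --pt "10 -50 18 0.06 0 0 0" --pt "20 -100 35 0.12 0 0 0" --pt "30 -150 53 0.18 0 0 0" --pt "40 -200 70 0.24 0 0 0" --pt "45 -250 88 0.28 0 0 0" --pt "45 -300 106 0.28 0 0 0" --pt "45 -300 106 0.28 0 0 0" --pt "45 -300 106 0.28 0 0 0"

```text
time_s: 2.1
eef_pos: [0.4844, -0.2075, 0.1599]
tcp_rot: [0.259, 1.556, -0.258]
wrist_force: [0.0, 0.5, -0.7]
width: 1.001
```

```bash
python3 -c "
from h import *
plan((.483,-.2095,.076))
from plant import imaging
for n in ['scene','top']:
    r=imaging.read_camera(n); cv2.imwrite(f'pics/{n}1.png',cv2.resize(r['image'][150:320,50:330] if n=='scene' else r['image'][180:300,280:450],None,fx=2.8 if n=='scene' else 4,fy=2.8 if n=='scene' else 4))
"
```

```text
t 2.1 pos [ 0.4844 -0.2075  0.1599] F [ 0.01  0.53 -0.74] Tq [ 0.03  0.01 -0.01] w 1.001 j [-0.16  0.41  0.62  1.95 -0.31  0.87  0.3 ]
shift [83.9 -2.3 -0.5] turn [ 0.002  -0.0012 -0.0002]
```

View pics/scene1.png

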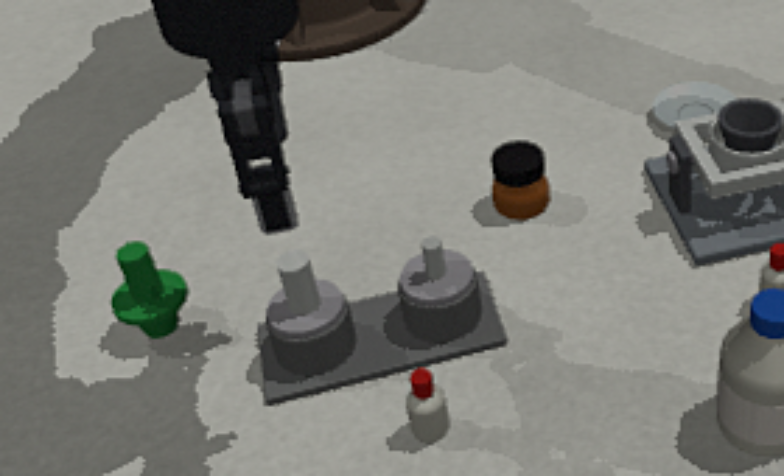

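View pics/top1.png

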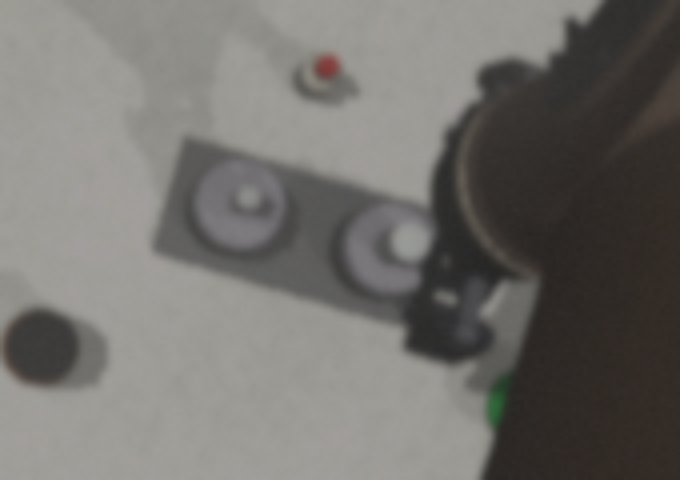

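Gripper is above the left-tube holder, jaws in line with the post. Descending.

Emit:
drive_tool --pt "30 -2 0 0 0 0 0" --pt "60 -2 0 0 0 0 0" --pt "80 -2 0 0 0 0 0" --pt "89 -2 0 0 0 0 0" --pt "89 -2 0 0 0 0 0" --pt "89 -2 0 0 0 0 0"

```text
time_s: 2.95
eef_pos: [0.4847, -0.2097, 0.0721]
tcp_rot: [0.258, 1.554, -0.258]
wrist_force: [-0.5, -0.3, 0.0]
width: 1.003
```

```bash
python3 -c "
from h import *
plan((.483,-.2095,.071))
from plant import imaging
for n in ['scene']:
    r=imaging.read_camera(n); cv2.imwrite(f'pics/{n}2.png',cv2.resize(r['image'][200:300,90:240],None,fx=5,fy=5))
"
```

```text
t 2.95 pos [ 0.4847 -0.2097  0.0721] F [-0.46 -0.27  0.01] Tq [ 0.02 -0.01  0.04] w 1.003 j [-0.08  0.54  0.53  2.02 -0.42  0.68  0.4 ]
shift [ 1.1 -0.4 -1.7] turn [ 0.003   0.0012 -0.0002]
```

View pics/scene2.png

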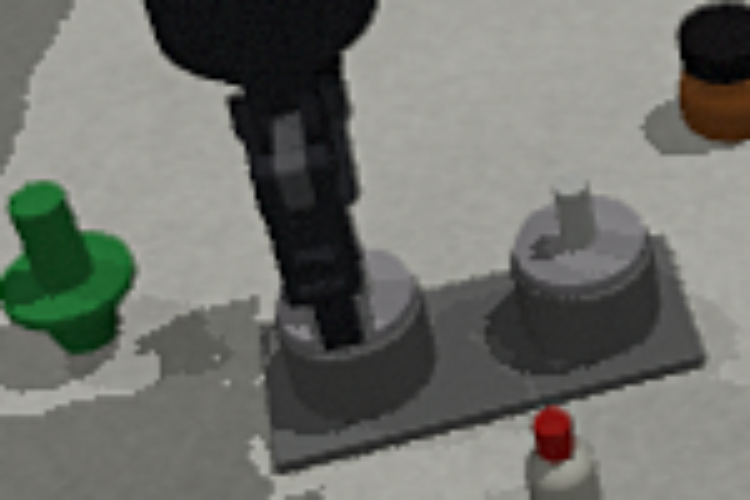

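The near finger covers the post and is centred on it (crop (330,290)). Closing.

Emit:
drive_tool --pt "0 0 -1.7 0 0 0 0.5" --pt "0 0 -1.7 0 0 0 0.8" --pt "0 0 -1.7 0 0 0 1" --pt "0 0 -1.7 0 0 0 1" --pt "0 0 -1.7 0 0 0 1" --pt "0 0 -1.7 0 0 0 1" --pt "0 0 -1.7 0 0 0 1" --pt "0 0 -1.7 0 0 0 1" --newtons 80

```text
time_s: 4.0
eef_pos: [0.4827, -0.2092, 0.0716]
tcp_rot: [0.258, 1.555, -0.258]
wrist_force: [-0.3, 0.3, 5.4]
width: 0.236
```

```bash
python3 -c "
from h import *
plan((.483,-.2095,.19))"
```

```text
t 4.0 pos [ 0.4827 -0.2092  0.0716] F [-0.28  0.31  5.42] Tq [0.12 0.22 0.04] w 0.236 j [-0.07  0.54  0.53  2.03 -0.42  0.68  0.4 ]
shift [-1.184e+02 -1.000e-01  4.000e-01] turn [ 0.0025  0.0002 -0.0003]
```

Emit:
drive_tool --pt "-5 0 0 0 0 0 1" --pt "-20 0 0 0 0 0 1" --pt "-45 0 0 0 0 0 1" --pt "-75 0 0 0 0 0 1" --pt "-105 0 0 0 0 0 1" --pt "-118 0 0 0 0 0 1" --pt "-118 0 0 0 0 0 1" --pt "-118 0 0 0 0 0 1"

```text
time_s: 5.0
eef_pos: [0.482, -0.2088, 0.1884]
tcp_rot: [0.258, 1.557, -0.258]
wrist_force: [0.3, -0.2, -2.6]
width: 0.239
```

```bash
python3 -c "
from h import *
plan((.537,.1475,.19))
from plant import imaging
for n in ['scene','top']:
    r=imaging.read_camera(n); pickle.dump(r,open(n+'3.pkl','wb')); cv2.imwrite(f'pics/{n}3.png',cv2.resize(r['image'][120:300,50:330] if n=='scene' else r['image'][180:300,280:450],None,fx=2.8 if n=='scene' else 4,fy=2.8 if n=='scene' else 4))
"
```

```text
t 5.0 pos [ 0.482  -0.2088  0.1884] F [ 0.32 -0.21 -2.57] Tq [-0.04 -0.01 -0.05] w 0.239 j [-0.18  0.37  0.65  1.93 -0.28  0.93  0.27]
shift [ -1.5 355.  -63.1] turn [ 0.0027 -0.0015 -0.    ]
```

View pics/scene3.png

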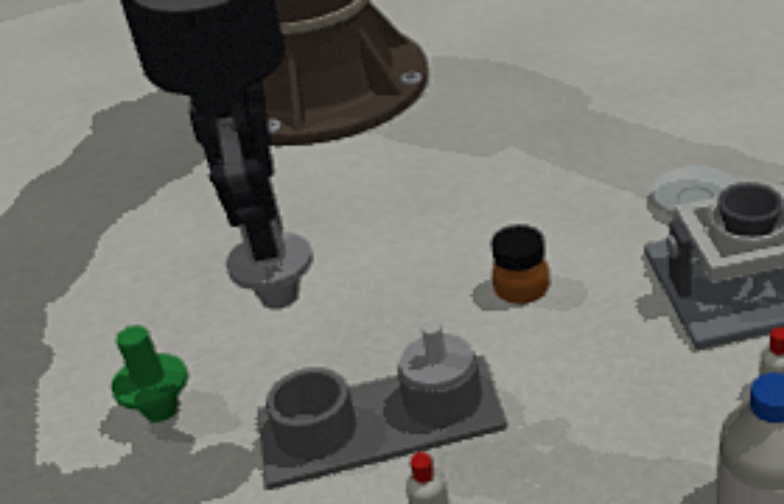

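Holder hangs upright in the grip (crop (270,270)), the tube is empty, the wrist reads -2.6 N, which matches its weight, and the spare is untouched. Moving to 50 mm above the cup, then measuring the flange against the rim in the same camera.

Emit:
drive_tool --pt "-5 30 -5 0 0 0 1" --pt "-5 80 -14 0 0 0 1" --pt "-5 135 -24 0 0 0 1" --pt "-5 190 -34 0 0 0 1" --pt "-5 245 -44 0 0 0 1" --pt "-5 300 -53 0 0 0 1" --pt "-5 340 -60 0 0 0 1" --pt "-5 355 -63 0 0 0 1"

```text
time_s: 6.1
eef_pos: [0.5373, 0.1502, 0.1931]
tcp_rot: [0.255, 1.557, -0.256]
wrist_force: [-0.2, -0.6, -2.4]
width: 0.238
```

Emit:
drive_tool --pt "0 0 0 0 0 0 1" --pt "0 0 0 0 0 0 1" --pt "0 0 0 0 0 0 1"

```text
time_s: 6.48
eef_pos: [0.5377, 0.1453, 0.1944]
tcp_rot: [0.26, 1.555, -0.261]
wrist_force: [-0.3, 0.3, -2.8]
width: 0.236
```

```bash
python3 -c "
from h import *
plan((.537,.1475,.17))
from plant import imaging
for n in ['scene','top']:
    r=imaging.read_camera(n); pickle.dump(r,open(n+'4.pkl','wb')); cv2.imwrite(f'pics/{n}4.png',cv2.resize(r['image'][100:260,230:430] if n=='scene' else r['image'][150:290,160:330],None,fx=4,fy=4))
"
```

```text
t 6.475 pos [0.5377 0.1453 0.1944] F [-0.27  0.31 -2.8 ] Tq [ 0.02 -0.04 -0.  ] w 0.236 j [-0.78  0.41  0.58  1.84 -0.26  0.97 -0.42]
shift [24.4  1.9 -1.4] turn [-0.0001  0.0001  0.0003]
```

View pics/scene4.png

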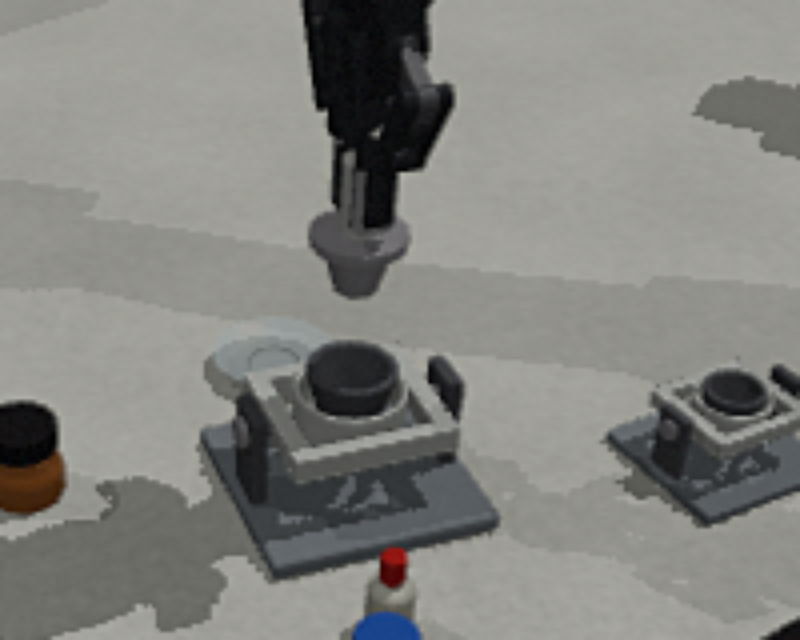

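View pics/top4.png

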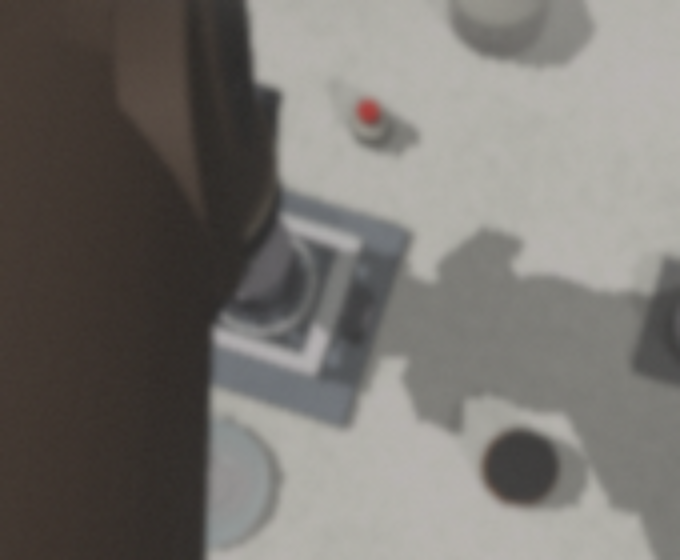

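```bash
python3 - <<'E'
from h import *
from scipy.optimize import least_squares
s=pickle.load(open("scene4.pkl","rb")); W=cloud(s)
def pts(z0,z1,c,rad=.045,ret=False):
    m=(np.hypot(W[...,0]-c[0],W[...,1]-c[1])<rad)&(W[...,2]>z0)&(W[...,2]<z1); return m
m=pts(.135,.185,(.539,.145))
v,u=np.where(m); print('n',m.sum()); 
hw=[(r,u[v==r].min(),u[v==r].max(),round(float(np.median(W[r,u[v==r],2])),4)) for r in np.unique(v)]
for h in hw: print(h)
def fit(z0,z1,rad,c):
    P=W[pts(z0,z1,c)]; 
    f=least_squares(lambda p:np.hypot(P[:,0]-p[0],P[:,1]-p[1])-rad,c,loss='soft_l1',f_scale=.001); return f.x,len(P)
for z in np.arange(.155,.175,.002): 
    P=W[pts(z,z+.002,(.539,.145))]; 
    if len(P): (x,y),r=cv2.minEnclosingCircle((P[:,:2]*1000).astype(np.float32)); print(round(z,3),len(P),round(x,1),round(y,1),round(r,1))
for z in np.arange(.074,.09,.002): 
    P=W[pts(z,z+.002,(.539,.145),.03)]; 
    if len(P): (x,y),r=cv2.minEnclosingCircle((P[:,:2]*1000).astype(np.float32)); print(round(z,3),len(P),round(x,1),round(y,1),round(r,1))
E
```

```text
n 359
(np.int64(150), np.int64(313), np.int64(313), 0.1849)
(np.int64(151), np.int64(314), np.int64(314), 0.1847)
(np.int64(152), np.int64(312), np.int64(314), 0.1721)
(np.int64(153), np.int64(310), np.int64(315), 0.1734)
(np.int64(154), np.int64(309), np.int64(329), 0.1729)
(np.int64(155), np.int64(308), np.int64(331), 0.1735)
(np.int64(156), np.int64(307), np.int64(331), 0.1729)
(np.int64(157), np.int64(307), np.int64(332), 0.1745)
(np.int64(158), np.int64(307), np.int64(332), 0.1736)
(np.int64(159), np.int64(307), np.int64(332), 0.1731)
(np.int64(160), np.int64(307), np.int64(332), 0.1726)
(np.int64(161), np.int64(308), np.int64(331), 0.1726)
(np.int64(162), np.int64(308), np.int64(331), 0.1728)
(np.int64(163), np.int64(309), np.int64(330), 0.1722)
(np.int64(164), np.int64(311), np.int64(329), 0.1706)
(np.int64(165), np.int64(312), np.int64(327), 0.1695)
(np.int64(166), np.int64(312), np.int64(326), 0.1663)
(np.int64(167), np.int64(312), np.int64(326), 0.1589)
(np.int64(168), np.int64(313), np.int64(325), 0.1558)
(np.int64(169), np.int64(313), np.int64(325), 0.1532)
(np.int64(170), np.int64(313), np.int64(324), 0.1503)
(np.int64(171), np.int64(313), np.int64(324), 0.147)
(np.int64(172), np.int64(314), np.int64(324), 0.1437)
(np.int64(173), np.int64(315), np.int64(323), 0.1416)
(np.int64(174), np.int64(317), np.int64(320), 0.1396)
0.155 10 545.1 137.4 13.5
0.157 8 549.8 137.3 12.6
0.159 8 547.1 135.4 13.3
0.161 2 550.6 130.9 6.3
0.165 5 554.5 128.4 11.1
0.167 17 548.2 136.5 23.3
0.169 29 543.4 140.6 25.6
0.171 114 539.4 143.9 26.4
0.173 64 541.0 142.9 25.5
0.074 26 539.4 145.9 22.3
0.076 28 539.8 146.0 23.2
0.078 33 539.7 145.1 24.2
0.08 22 540.1 145.3 24.0
0.082 58 538.5 147.2 26.8
0.084 68 537.9 146.7 26.1
0.086 9 538.1 145.0 24.3
```

The flange underside is 27.4 mm below the TCP. In the same camera the flange must move about (-1, +2.5) mm, which agrees with the planned target (0.537, 0.1475). Descending to just above the mouth first.

Emit:
drive_tool --pt "15 2 -1.4 0 0 0 1" --pt "35 2 -1.4 0 0 0 1" --pt "48 2 -1.4 0 0 0 1" --pt "50 2 -1.4 0 0 0 1" --pt "50 2 -1.4 0 0 0 1" --pt "50 2 -1.4 0 0 0 1"

```text
time_s: 7.32
eef_pos: [0.5375, 0.1495, 0.1449]
tcp_rot: [0.259, 1.554, -0.258]
wrist_force: [-0.2, 0.1, -2.8]
width: 0.233
```

```bash
python3 -c "
from h import *
plan((.537,.1477,.117))
from plant import imaging
for n in ['scene']:
    r=imaging.read_camera(n); pickle.dump(r,open(n+'5.pkl','wb')); cv2.imwrite(f'pics/{n}5.png',cv2.resize(r['image'][130:250,250:400],None,fx=5,fy=5))
"
```

```text
t 7.325 pos [0.5375 0.1495 0.1449] F [-0.23  0.07 -2.81] Tq [-0.02 -0.03 -0.01] w 0.233 j [-0.76  0.47  0.54  1.89 -0.31  0.87 -0.39]
shift [27.9 -1.9  0.1] turn [ 0.0025  0.0008 -0.0008]
```

View pics/scene5.png

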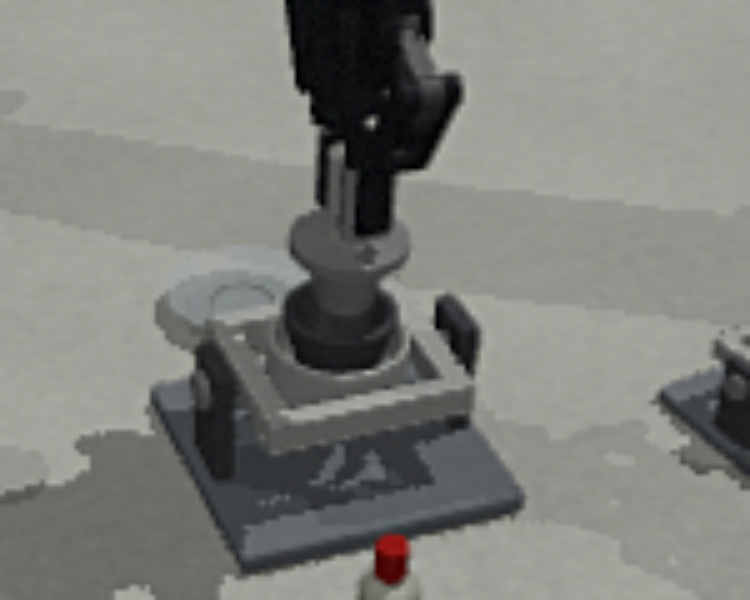

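```bash
python3 - <<'E'
from h import *
s=pickle.load(open("scene5.pkl","rb")); W=cloud(s)
def c(z0,z1,rad=.045):
    m=(np.hypot(W[...,0]-.539,W[...,1]-.147)<rad)&(W[...,2]>z0)&(W[...,2]<z1); P=W[m]
    (x,y),r=cv2.minEnclosingCircle((P[:,:2]*1000).astype(np.float32)); print(len(P),round(x,1),round(y,1),round(r,1),np.median(P[:,2]).round(4))
for z in (.119,.1205,.122): c(z,z+.004)
c(.082,.087,.03)
# extreme columns -> rays
K=s["intrinsics"]
v,u=np.where((np.hypot(W[...,0]-.539,W[...,1]-.147)<.045)&(W[...,2]>.116)&(W[...,2]<.128)); print('flange u',u.min(),u.max(),v[u==u.min()],v[u==u.max()])
for uu,vv,z in ((u.min(),v[u==u.min()].mean(),.1205),(u.max(),v[u==u.max()].mean(),.1205)): print(ray(s,uu,vv,z).round(4))
E
python3 -c "
from h import *
plan((.537,.1477,.117))"
```

```text
89 540.5 148.3 27.3 0.1222
173 540.7 148.1 27.5 0.1231
166 539.7 146.9 26.7 0.1233
99 539.1 147.7 27.2 0.0844
flange u 308 331 [175 176 177 178 179 180] [175 176 177 178 179 180 181]
[0.5236 0.1294 0.1205]
[0.5549 0.1671 0.1205]
t 7.375 pos [0.5374 0.1495 0.1449] F [ 0.69  0.17 -2.55] Tq [0.08 0.   0.01] w 0.236 j [-0.76  0.47  0.54  1.89 -0.31  0.87 -0.39]
shift [27.9 -1.9  0.1] turn [ 0.0025  0.0009 -0.0008]
```

Flange is still about (0.8, 1.3) mm off the rim centre. I'll correct half of that while going in, and watch the side force.

Emit:
drive_tool --pt "8 -1.3 -0.3 0 0 0 1" --pt "16 -1.3 -0.3 0 0 0 1" --pt "22 -1.3 -0.3 0 0 0 1" --pt "26 -1.3 -0.3 0 0 0 1" --pt "26 -1.3 -0.3 0 0 0 1" --pt "26 -1.3 -0.3 0 0 0 1"

```text
time_s: 8.12
eef_pos: [0.5365, 0.1483, 0.1185]
tcp_rot: [0.258, 1.555, -0.258]
wrist_force: [-1.2, -0.1, -2.5]
width: 0.238
```

```bash
python3 -c "
from h import *
plan((.537,.148,.115))
"
```

```text
t 8.125 pos [0.5365 0.1483 0.1185] F [-1.22 -0.07 -2.5 ] Tq [ 0.02 -0.   -0.02] w 0.238 j [-0.74  0.5   0.52  1.92 -0.34  0.81 -0.36]
shift [ 3.5 -0.1  0.6] turn [ 0.0025  0.0002 -0.0002]
```

Emit:
drive_tool --pt "1.5 0 0 0 0 0 1" --pt "3 0 0 0 0 0 1" --pt "4 0 0 0 0 0 1" --pt "4 0 0 0 0 0 1"

```text
time_s: 8.62
eef_pos: [0.5363, 0.1483, 0.1142]
tcp_rot: [0.258, 1.555, -0.258]
wrist_force: [-0.3, -0.2, -2.9]
width: 0.235
```

```bash
python3 -c "
from h import *
plan((.537,.148,.111))
"
```

```text
t 8.625 pos [0.5363 0.1483 0.1142] F [-0.35 -0.24 -2.92] Tq [-0.02 -0.01 -0.01] w 0.235 j [-0.74  0.51  0.52  1.92 -0.34  0.8  -0.36]
shift [ 3.2 -0.   0.8] turn [ 0.0025 -0.0001  0.0001]
```

Emit:
drive_tool --pt "1 0 0 0 0 0 1" --pt "2 0 0 0 0 0 1" --pt "2 0 0 0 0 0 1"

```text
time_s: 9.0
eef_pos: [0.5363, 0.1483, 0.1123]
tcp_rot: [0.258, 1.555, -0.258]
wrist_force: [-0.3, 0.1, -2.2]
width: 0.237
```

```bash
python3 -c "
from h import *
plan((.537,.148,.111))
"
```

```text
t 9.0 pos [0.5363 0.1483 0.1123] F [-0.31  0.11 -2.23] Tq [0.06 0.   0.01] w 0.237 j [-0.73  0.51  0.52  1.92 -0.34  0.8  -0.36]
shift [ 1.3 -0.1  0.7] turn [ 0.0025  0.     -0.    ]
```

Emit:
drive_tool --pt "1 0 0 0 0 0 1" --pt "1 0 0 0 0 0 1"

```text
time_s: 9.25
eef_pos: [0.5363, 0.1483, 0.1114]
tcp_rot: [0.258, 1.555, -0.258]
wrist_force: [-0.9, 0.1, -1.2]
width: 0.236
```

Emit:
drive_tool --pt "1 0 0 0 0 0 1" --pt "1 0 0 0 0 0 1"

```text
time_s: 9.5
eef_pos: [0.5363, 0.1483, 0.1103]
tcp_rot: [0.258, 1.555, -0.258]
wrist_force: [-1.3, 1.2, -0.8]
width: 0.235
```

```bash
python3 -c "
from h import *
plan((.537,.148,.111))
"
```

```text
t 9.5 pos [0.5363 0.1483 0.1103] F [-1.27  1.19 -0.79] Tq [0.01 0.1  0.02] w 0.235 j [-0.73  0.51  0.52  1.92 -0.35  0.79 -0.36]
shift [-0.7 -0.1  0.8] turn [ 0.0025 -0.     -0.    ]
```

First contact, with a small push toward -stage x. I'll ease the tool -0.6 mm along z (stage x) and +0.2 in y and read again.

Emit:
drive_tool --pt "0 0.2 -0.6 0 0 0 1" --pt "0 0.2 -0.6 0 0 0 1"

```text
time_s: 9.75
eef_pos: [0.5359, 0.1487, 0.1103]
tcp_rot: [0.258, 1.555, -0.258]
wrist_force: [0.6, 0.3, -2.1]
width: 0.238
```

Emit:
drive_tool --pt "1 0 0 0 0 0 1" --pt "1 0 0 0 0 0 1"

```text
time_s: 10.0
eef_pos: [0.5359, 0.1487, 0.1093]
tcp_rot: [0.258, 1.555, -0.258]
wrist_force: [0.9, -0.4, -1.7]
width: 0.236
```

```bash
python3 -c "
from h import *
plan((.537,.148,.111))
from plant import imaging
for n in ['scene']:
    r=imaging.read_camera(n); pickle.dump(r,open(n+'6.pkl','wb')); cv2.imwrite(f'pics/{n}6.png',cv2.resize(r['image'][150:250,260:380],None,fx=6,fy=6,interpolation=cv2.INTER_CUBIC))
"
```

```text
t 10.0 pos [0.5359 0.1487 0.1093] F [ 0.9  -0.42 -1.71] Tq [-0.06 -0.04 -0.  ] w 0.236 j [-0.73  0.51  0.51  1.93 -0.35  0.79 -0.36]
shift [-1.7 -0.3  1.3] turn [ 0.0025  0.0001 -0.0001]
```

View pics/scene6.png

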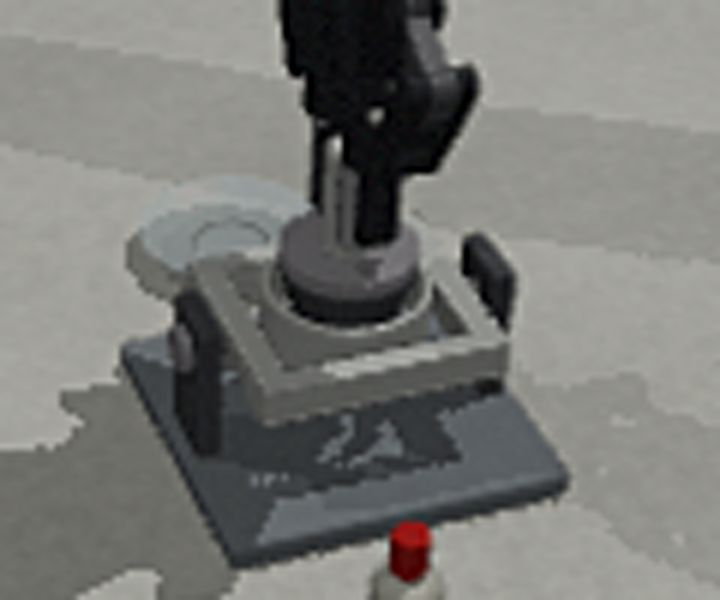

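Flange is concentric with the rim and almost on it (crop (348,285)). Side force is now slightly the other way, so I'll take back 0.25 mm and go down 1 mm at a time.

Emit:
drive_tool --pt "1 0 0.25 0 0 0 1" --pt "1 0 0.25 0 0 0 1"

```text
time_s: 10.3
eef_pos: [0.536, 0.1486, 0.1082]
tcp_rot: [0.258, 1.556, -0.258]
wrist_force: [-1.9, 0.6, -1.1]
width: 0.239
```

Emit:
drive_tool --pt "1 0 0 0 0 0 1" --pt "1 0 0 0 0 0 1"

```text
time_s: 10.55
eef_pos: [0.5359, 0.1486, 0.1072]
tcp_rot: [0.258, 1.556, -0.258]
wrist_force: [-0.2, 0.4, -1.8]
width: 0.236
```

Emit:
drive_tool --pt "1 0 0 0 0 0 1" --pt "1 0 0 0 0 0 1"

```text
time_s: 10.8
eef_pos: [0.536, 0.1487, 0.1063]
tcp_rot: [0.258, 1.555, -0.258]
wrist_force: [-0.7, -0.0, 0.2]
width: 0.235
```

Emit:
drive_tool --pt "0.7 0 0 0 0 0 1" --pt "0.7 0 0 0 0 0 1"

```text
time_s: 11.05
eef_pos: [0.5361, 0.1487, 0.1062]
tcp_rot: [0.259, 1.555, -0.258]
wrist_force: [-3.4, 0.6, 9.0]
width: 0.235
```

Emit:
drive_tool --pt "0.7 0 0 0 0 0 1" --pt "0.7 0 0 0 0 0 1"

```text
time_s: 11.3
eef_pos: [0.5362, 0.1486, 0.1061]
tcp_rot: [0.259, 1.555, -0.257]
wrist_force: [-5.4, -0.3, 16.2]
width: 0.234
```

```bash
python3 -c "
from h import *
plan((.537,.148,.111))
from plant import imaging
for n in ['scene']:
    r=imaging.read_camera(n); pickle.dump(r,open(n+'7.pkl','wb')); cv2.imwrite(f'pics/{n}7.png',cv2.resize(r['image'][150:250,260:380],None,fx=6,fy=6,interpolation=cv2.INTER_CUBIC))
W=cloud(r); m=(np.hypot(W[...,0]-.539,W[...,1]-.147)<.03)&(W[...,2]<.12)&(W[...,2]>.075); print(np.histogram(W[m][:,2],np.arange(.074,.1,.002)))
plan((.537,.148,.111))
"
```

```text
t 11.3 pos [0.5362 0.1486 0.1061] F [-5.38 -0.3  16.21] Tq [-0.1   1.53  0.02] w 0.234 j [-0.73  0.52  0.51  1.93 -0.35  0.78 -0.35]
shift [-4.9 -0.4  0.9] turn [ 0.0024  0.     -0.0011]
(array([ 11,  15,  13,  18,  56, 107,  16,   2,   3,   6,   7,   7,   9]), array([0.074, 0.076, 0.078, 0.08 , 0.082, 0.084, 0.086, 0.088, 0.09 ,
       0.092, 0.094, 0.096, 0.098, 0.1  ]))
t 11.35 pos [0.5362 0.1487 0.1061] F [-5.36 -0.14 15.83] Tq [-0.09  1.46  0.02] w 0.236 j [-0.73  0.52  0.51  1.93 -0.35  0.78 -0.35]
shift [-4.9 -0.4  1. ] turn [ 0.0024  0.     -0.0011]
```

View pics/scene7.png

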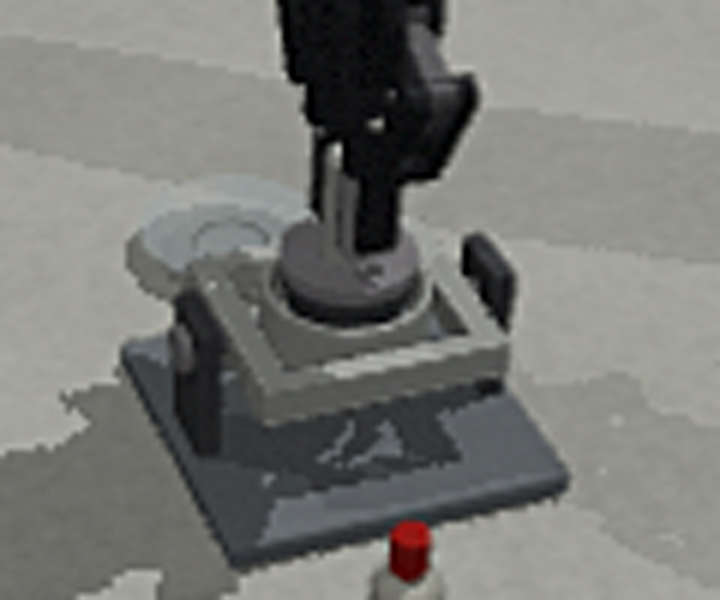

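It stopped dead at TCP z 0.1062. The flange top is now at 85 mm, so the cup went down about 5 mm. Force is 16 N at the wrist, plus about 2.6 N of holder weight, with a 5 N side component. I'll ease the side load and hold.

Emit:
drive_tool --pt "0 0 -0.4 0 0 0 1" --pt "0 0 -0.5 0 0 0 1"

```text
time_s: 11.6
eef_pos: [0.5361, 0.1487, 0.1061]
tcp_rot: [0.259, 1.554, -0.258]
wrist_force: [-3.8, -0.5, 14.3]
width: 0.237
```

Emit:
drive_tool --pt "0 0 0 0 0 0 1" --pt "0 0 0 0 0 0 1" --pt "0 0 0 0 0 0 1"

```text
time_s: 11.98
eef_pos: [0.5361, 0.1487, 0.1061]
tcp_rot: [0.259, 1.554, -0.258]
wrist_force: [-4.2, -0.5, 14.9]
width: 0.235
```

```bash
python3 -c "
from h import *
plan((.537,.148,.111))
"
```

```text
t 11.975 pos [0.5361 0.1487 0.1061] F [-4.19 -0.52 14.94] Tq [-0.18  1.17  0.  ] w 0.235 j [-0.73  0.52  0.51  1.93 -0.35  0.78 -0.35]
shift [-4.9 -0.3  1.1] turn [ 0.0023  0.0008 -0.0012]
```

Emit:
drive_tool --pt "0.15 0 -0.5 0 0 0 1" --pt "0.15 0 -1 0 0 0 1"

```text
time_s: 12.22
eef_pos: [0.5359, 0.1488, 0.1061]
tcp_rot: [0.259, 1.553, -0.258]
wrist_force: [-0.8, -1.7, 12.8]
width: 0.236
```

Emit:
drive_tool --pt "0 0 0 0 0 0 1" --pt "0 0 0 0 0 0 1" --pt "0 0 0 0 0 0 1" --pt "0 0 0 0 0 0 1"

```text
time_s: 12.72
eef_pos: [0.536, 0.1487, 0.1061]
tcp_rot: [0.259, 1.553, -0.258]
wrist_force: [-2.1, -1.1, 13.3]
width: 0.24
```

```bash
python3 -c "
from h import *
plan((.537,.148,.111))
"
```

```text
t 12.725 pos [0.536  0.1487 0.1061] F [-2.13 -1.08 13.34] Tq [-0.39  0.6   0.02] w 0.24 j [-0.73  0.52  0.51  1.93 -0.35  0.78 -0.35]
shift [-4.9 -0.4  1.2] turn [ 0.002   0.0024 -0.0015]
```

Held another 0.5 s at about 13 N wrist, roughly 16 N on the cup, with only 2 N to the side. Now unload and open the jaws.

Emit:
drive_tool --pt "-0.5 0 0 0 0 0 1" --pt "-0.8 0 0 0 0 0 0.6" --pt "-0.8 0 0 0 0 0 0.4" --pt "-0.8 0 0 0 0 0 0.4" --pt "-0.8 0 0 0 0 0 0.4" --pt "-0.8 0 0 0 0 0 0.4"

```text
time_s: 13.48
eef_pos: [0.5346, 0.1491, 0.1055]
tcp_rot: [0.258, 1.555, -0.258]
wrist_force: [0.3, -0.7, 0.8]
width: 0.603
```

```bash
python3 -c "
from h import *
from plant import imaging
for n in ['scene','top']:
    r=imaging.read_camera(n); pickle.dump(r,open(n+'8.pkl','wb')); cv2.imwrite(f'pics/{n}8.png',cv2.resize(r['image'][150:250,260:380] if n=='scene' else r['image'][180:270,180:300],None,fx=6,fy=6,interpolation=cv2.INTER_CUBIC))
plan((.537,.148,.111))
"
```

```text
t 13.575 pos [0.5346 0.1491 0.1055] F [ 0.48 -0.13  0.75] Tq [-0.01 -0.05 -0.01] w 0.602 j [-0.73  0.52  0.51  1.93 -0.35  0.78 -0.35]
shift [-5.5 -0.2  2.6] turn [ 0.0025  0.     -0.    ]
```

View pics/scene8.png

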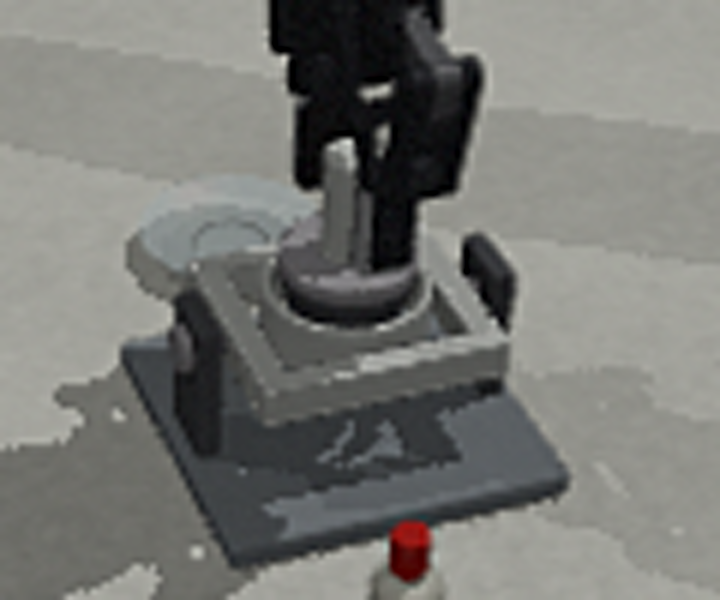

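Holder is home, upright and free between the open jaws (crop (348,270)), with the rocker level. Raising 12 mm so the pad meets mid-post, then pushing toward -z (stage -x) in small steps.

Emit:
drive_tool --pt "-6 0 0 0 0 0 0.4" --pt "-12 0 0 0 0 0 0.4" --pt "-12 0 -5 0 0 0 0.4" --pt "-12 0 -10 0 0 0 0.4" --pt "-12 0 -12 0 0 0 0.4" --pt "-12 0 -14 0 0 0 0.4" --pt "-12 0 -14 0 0 0 0.4"

```text
time_s: 14.45
eef_pos: [0.5213, 0.1536, 0.1175]
tcp_rot: [0.258, 1.555, -0.258]
wrist_force: [0.1, -0.3, -0.5]
width: 0.6
```

Emit:
drive_tool --pt "0 0 -1 0 0 0 0.4" --pt "0 0 -2 0 0 0 0.4" --pt "0 0 -3 0 0 0 0.4" --pt "0 0 -3 0 0 0 0.4"

```text
time_s: 14.95
eef_pos: [0.5188, 0.1545, 0.1177]
tcp_rot: [0.258, 1.555, -0.258]
wrist_force: [0.4, -0.9, 1.0]
width: 0.6
```

```bash
python3 -c "
from h import *
plan((.5361,.1487,.1175))
"
```

```text
t 14.95 pos [0.5188 0.1545 0.1177] F [ 0.39 -0.86  1.03] Tq [-0.14 -0.34 -0.04] w 0.6 j [-0.77  0.48  0.52  1.96 -0.33  0.79 -0.39]
shift [ 0.2  0.1 18.3] turn [ 0.0024  0.0005 -0.0003]
```

Emit:
drive_tool --pt "0 0 -1 0 0 0 0.4" --pt "0 0 -2 0 0 0 0.4" --pt "0 0 -3 0 0 0 0.4" --pt "0 0 -3 0 0 0 0.4"

```text
time_s: 15.45
eef_pos: [0.5158, 0.1556, 0.1177]
tcp_rot: [0.258, 1.555, -0.258]
wrist_force: [2.6, -1.1, 2.6]
width: 0.602
```

```bash
python3 -c "
from h import *
from plant import imaging
for n in ['scene']:
    r=imaging.read_camera(n); pickle.dump(r,open(n+'9.pkl','wb')); cv2.imwrite(f'pics/{n}9.png',cv2.resize(r['image'][150:250,260:380],None,fx=6,fy=6,interpolation=cv2.INTER_CUBIC))
plan((.5361,.1487,.1175))
"
```

```text
t 15.5 pos [0.5159 0.1555 0.1177] F [ 2.34 -0.19  1.93] Tq [-0.22 -0.53 -0.06] w 0.597 j [-0.77  0.48  0.53  1.96 -0.33  0.79 -0.39]
shift [ 0.2  0.1 21.4] turn [ 0.0025  0.0004 -0.0002]
```

View pics/scene9.png

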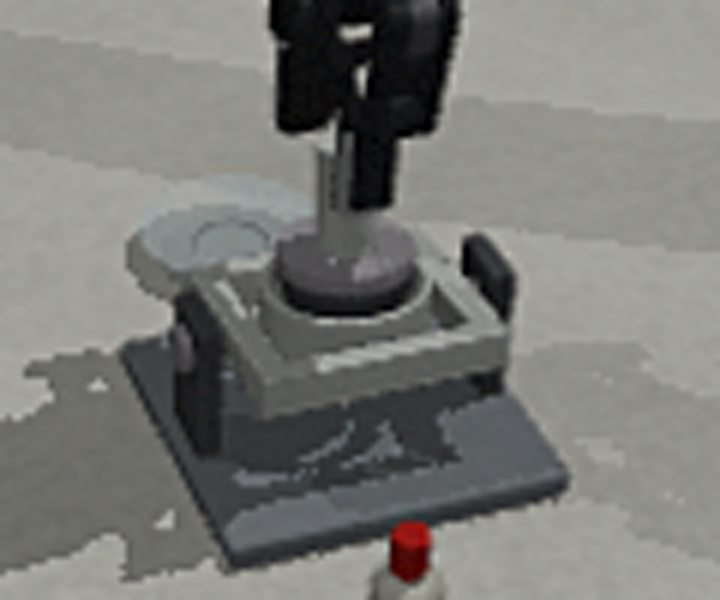

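The rocker is starting to lean toward the robot, at about 2.5 N. Pushing 4 mm more and measuring the frame's tilt.

Emit:
drive_tool --pt "0 0 -1 0 0 0 0.4" --pt "0 0 -2 0 0 0 0.4" --pt "0 0 -3 0 0 0 0.4" --pt "0 0 -4 0 0 0 0.4" --pt "0 0 -4 0 0 0 0.4" --pt "0 0 -4 0 0 0 0.4"

```text
time_s: 16.25
eef_pos: [0.5121, 0.1568, 0.1176]
tcp_rot: [0.258, 1.555, -0.258]
wrist_force: [2.9, -1.1, 5.0]
width: 0.601
```

```bash
cat > tilt.py <<'E'
from h import *
from plant import imaging
import sys
tag=sys.argv[1]
def tilt(r,label):
    W=cloud(r); c=np.array([.537,.1475]); a=np.radians(-19); ex=np.array([np.cos(a),np.sin(a)]);ey=np.array([-ex[1],ex[0]])
    d=W[...,:2]-c; X=d@ex; Y=d@ey; Z=W[...,2]
    m=(abs(X)<.05)&(abs(Y)<.049)&(np.hypot(X,Y)>.034)&(Z>.045)&(Z<.082)
    A=np.stack([X[m],Y[m],np.ones(m.sum())],1)
    from scipy.optimize import least_squares
    f=least_squares(lambda p:A@p-Z[m],[0,0,.062],loss='soft_l1',f_scale=.002)
    print(label,'frame slope along stage x',f.x[0].round(3),'along y',f.x[1].round(3),'z0',f.x[2].round(4),'n',m.sum())
if __name__=='__main__':
    for n in ['scene','top']:
        tilt(pickle.load(open(n+'0.pkl','rb')),n+'0')
        r=imaging.read_camera(n); pickle.dump(r,open(n+tag+'.pkl','wb')); tilt(r,n+tag)
        cv2.imwrite(f'pics/{n}{tag}.png',cv2.resize(r['image'][150:250,260:380] if n=='scene' else r['image'][180:270,180:300],None,fx=6,fy=6,interpolation=cv2.INTER_CUBIC))
    plan((.5361,.1487,.1175))
E
python3 tilt.py 10
```

```text
scene0 frame slope along stage x -0.041 along y 0.01 z0 0.0605 n 672
scene10 frame slope along stage x 0.105 along y 0.013 z0 0.0603 n 601
top0 frame slope along stage x 0.001 along y 0.001 z0 0.0617 n 699
top10 frame slope along stage x 0.17 along y 0.004 z0 0.0623 n 346
t 16.35 pos [0.512  0.1569 0.1176] F [ 3.37 -0.76  4.45] Tq [-0.24 -0.82  0.04] w 0.601 j [-0.78  0.47  0.53  1.97 -0.33  0.78 -0.39]
shift [ 0.1  0.1 25.4] turn [ 0.0025  0.0002 -0.0002]
```

View pics/scene10.png

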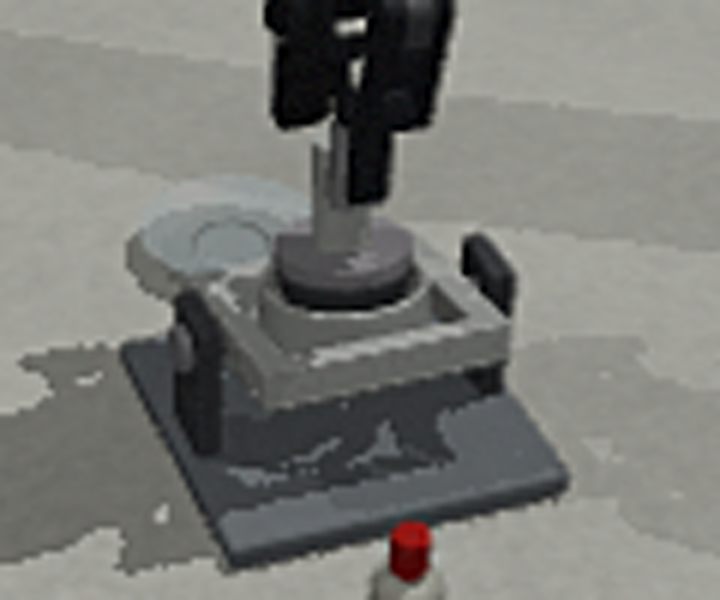

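The rocker is tilted 0.15 to 0.17 rad by both cameras, about ten degrees, with the holder still seated. Now backing off slowly so it returns level.

Emit:
drive_tool --pt "0 0 2 0 0 0 0.4" --pt "0 0 4 0 0 0 0.4" --pt "0 0 6 0 0 0 0.4" --pt "0 0 8 0 0 0 0.4" --pt "0 0 11 0 0 0 0.4" --pt "0 0 16 0 0 0 0.4" --pt "0 0 22 0 0 0 0.4" --pt "0 0 25.4 0 0 0 0.4"

```text
time_s: 17.35
eef_pos: [0.5364, 0.1484, 0.1175]
tcp_rot: [0.258, 1.555, -0.259]
wrist_force: [0.3, 0.0, -0.7]
width: 0.599
```

Emit:
drive_tool --pt "0 0 0 0 0 0 0.3" --pt "0 0 0 0 0 0 0.1" --pt "0 0 0 0 0 0 0" --pt "-20 0 0 0 0 0 0" --pt "-50 0 0 0 0 0 0" --pt "-90 0 0 0 0 0 0" --pt "-120 0 0 0 0 0 0" --pt "-120 0 0 0 0 0 0"

```text
time_s: 18.35
eef_pos: [0.5372, 0.1489, 0.2399]
tcp_rot: [0.26, 1.552, -0.256]
wrist_force: [-0.5, 0.2, -0.2]
width: 1.0
```

```bash
python3 tilt.py 11
```

```text
scene0 frame slope along stage x -0.041 along y 0.01 z0 0.0605 n 672
scene11 frame slope along stage x -0.043 along y 0.008 z0 0.0606 n 669
top0 frame slope along stage x 0.001 along y 0.001 z0 0.0617 n 699
top11 frame slope along stage x 0.003 along y -0.008 z0 0.0615 n 431
t 18.45 pos [0.5357 0.1488 0.2374] F [ 1.36 -0.27 -0.61] Tq [-0.    0.03 -0.01] w 1.0 j [-0.81  0.36  0.6   1.79 -0.23  1.06 -0.46]
shift [119.9   0.    0.5] turn [ 0.0029 -0.0002 -0.0003]
```

View pics/scene11.png

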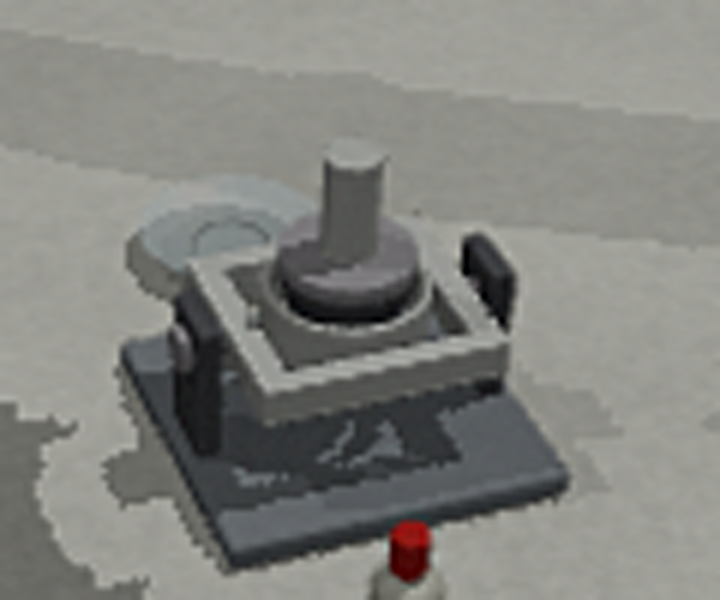

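```bash
python3 - <<'E'
from h import *
r=pickle.load(open('scene11.pkl','rb')); W=cloud(r)
c=np.array([.5385,.1465])
for u in (314,317,320):
    print(u,[(v,r['image'][v,u].tolist(),round(float(W[v,u,2]),4),round(float(np.hypot(*(W[v,u,:2]-c))),4)) for v in range(194,207)])
m=(np.hypot(W[...,0]-.538,W[...,1]-.147)<.012)&(W[...,2]>.115)&(W[...,2]<.14); print('post top z',np.percentile(W[m][:,2],90))
m=(np.hypot(W[...,0]-.538,W[...,1]-.147)<.026)&(W[...,2]>.08)&(W[...,2]<.09)
P=W[m];A=np.c_[P[:,:2]-c,np.ones(len(P))];from scipy.optimize import least_squares
print('flange plane',least_squares(lambda p:A@p-P[:,2],[0,0,.085],loss='soft_l1',f_scale=.001).x.round(4))
cv2.imwrite('pics/z11.png',cv2.resize(r['image'][180:215,300:335],None,fx=16,fy=16,interpolation=cv2.INTER_CUBIC))
# bystanders shift, scene
a=pickle.load(open('scene0.pkl','rb'))['image'].astype(int); d=abs(a-r['image'].astype(int)).max(2)>60
print('changed px spots',[ (s[0],s[1],s[2],s[3],s[4]) for s in cv2.connectedComponentsWithStats(d.astype(np.uint8))[2][1:] if s[4]>15])
E
```

```text
314 [(194, [78, 77, 78], 0.0836, 0.0115), (195, [85, 83, 85], 0.0843, 0.0153), (196, [125, 122, 124], 0.0849, 0.0193), (197, [133, 130, 132], 0.0841, 0.0217), (198, [77, 74, 77], 0.0833, 0.024), (199, [68, 66, 68], 0.0795, 0.0226), (200, [51, 49, 48], 0.077, 0.0227), (201, [25, 24, 26], 0.0778, 0.0272), (202, [25, 24, 23], 0.0737, 0.0253), (203, [17, 14, 14], 0.0688, 0.0225), (204, [105, 108, 108], 0.0712, 0.0291), (205, [92, 94, 94], 0.0689, 0.0296), (206, [80, 83, 82], 0.0661, 0.0295)]
317 [(194, [73, 71, 72], 0.0836, 0.0082), (195, [123, 122, 124], 0.0851, 0.0139), (196, [127, 124, 125], 0.0853, 0.0178), (197, [129, 126, 128], 0.0844, 0.0202), (198, [89, 89, 89], 0.0841, 0.0234), (199, [66, 65, 67], 0.0807, 0.0224), (200, [62, 60, 61], 0.0783, 0.0228), (201, [31, 30, 29], 0.078, 0.026), (202, [25, 23, 23], 0.0725, 0.0222), (203, [19, 17, 17], 0.0704, 0.0231), (204, [83, 85, 84], 0.0659, 0.0207), (205, [117, 121, 119], 0.0695, 0.029), (206, [89, 91, 91], 0.0677, 0.0302)]
320 [(194, [111, 109, 110], 0.0844, 0.01), (195, [127, 124, 125], 0.085, 0.0141), (196, [124, 121, 123], 0.084, 
[... 1234 characters left out ...]
p.int32(17), np.int32(4), np.int32(17)), (np.int32(168), np.int32(148), np.int32(136), np.int32(23), np.int32(361)), (np.int32(202), np.int32(150), np.int32(13), np.int32(4), np.int32(18)), (np.int32(92), np.int32(152), np.int32(9), np.int32(8), np.int32(17)), (np.int32(185), np.int32(154), np.int32(19), np.int32(12), np.int32(33)), (np.int32(126), np.int32(172), np.int32(22), np.int32(8), np.int32(29)), (np.int32(314), np.int32(177), np.int32(9), np.int32(8), np.int32(59)), (np.int32(311), np.int32(187), np.int32(17), np.int32(11), np.int32(78)), (np.int32(150), np.int32(248), np.int32(5), np.int32(6), np.int32(17)), (np.int32(148), np.int32(253), np.int32(23), np.int32(15), np.int32(126))]
```

View pics/z11.png

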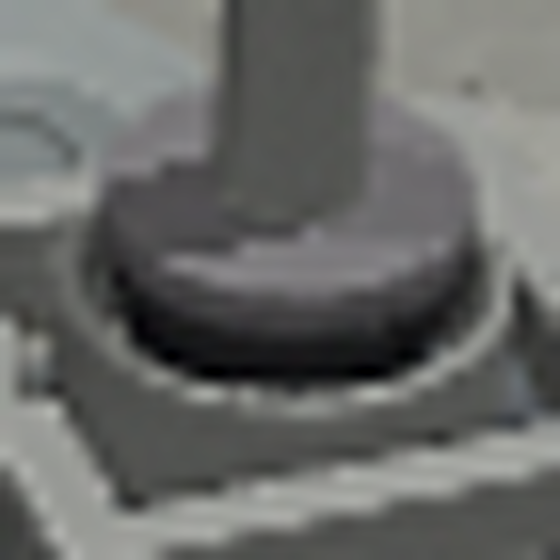

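Flange sits flush on the rim with no gap (crop centre (290,300)). The frame slope is back to its starting value, and nothing else changed apart from the holder, the arm and shadows. Handing in.

```bash
python3 -c "
from plant import bot
print(bot.job_done()); print(bot.sense()['time_s'])"
```

```text
the job is handed in; nothing more can be done
None
the job is handed in; nothing more can be done
```

I took the thick-post holder from the rack tube at scene (155,250), set it into the large stage's cup and pressed it down until it stopped dead. The cup slid about 5 mm on the way. I then rocked the stage, let it return level, backed off and handed the job in at about 18.5 s, which reported no verdict.

- **Press:** The wrist read 13–16 N for more than 1.4 s, about 16–19 N on the cup once the holder's weight is added. I eased the side load from 5 N to 2 N. Contact force on the cup cannot be read directly, so this is an inference from the wrist.
- **Rock test:** A push of about 3.5 N sideways at mid-post tilted the rocker toward the robot. The scene camera gave 0.15 rad (change from the start) and the top camera 0.17 rad.
- **Last checks:** The frame slope is back to its starting value within 0.002 rad along the tilt direction. The flange lies flush on the rim with no visible gap, its top at about 85 mm. The gripper is open and clear above, and no bystander appears to have moved in the scene-camera comparison.
- **Disagreements:** The two cameras differ by about 3 mm in absolute position, so I steered by same-camera differences and force feedback. The scene camera also shows a constant 0.04 rad slope on the level frame, which the top camera does not.

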